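Unlatch the card file and flip its lid open

ROBOT

A 7-joint arm with a two-finger parallel gripper is mounted at the origin on the work surface. World frame = base frame: x ahead of the robot, y to its left, z up, the work surface at z = 0. Lengths are in m, angles in rad, forces in N, time in s.
With the tool pointing down it reaches from about 0.4 to 0.875 m from the base axis. Payload 19.3 kg.
Tool frame: the origin (TCP) lies on the centre line of the jaws, within the pads' length; the fingertips stand 14 mm ahead of it and the grasp point (between the pads) lies 5 mm behind it; y points along the fingers, x is the direction in which the jaws open and shut, and the axes are right-handed (so a half turn about y gives the same grasp; the last joint's range is limited). The gripper opens to 85 mm and grips with 20 to 120 N. Pads are 22 mm wide; open, the fingers measure 114 mm over their backs; the gripper's body (76 mm by 85 mm) begins 54 mm behind the grasp point. The pads swing forward as they close: fully open they stand 13 mm farther back than shut.
Start: joints at [1.231, 0.521, -0.036, 1.599, 0.021, 1.021, -0.113], TCP at [0.167, -0.602, 0.245] pointing down, gripper open.
Joint ranges: [-2.91, 2.91], [-0.3, 2.13], [-1.5, 1.42], [0.17, 2.43], [-1.26, 4.41], [0.16, 1.93], [-2.52, 2.52]. Speed limits (rad/s): [1.89, 1.89, 2.39, 2.39, 3.01, 3.01, 3.01].

INTERFACE

Orientations are given as [roll, pitch, yaw] about the fixed x, y, z axes, in that order (R = Rz(yaw) Ry(pitch) Rx(roll)).
In Python, from workcell import monitor, grab_frame, workorder gives the robot as it stands.
- The arm moves only by the tool drive_tool, never from a script. Its argument "steps" is one flat list of numbers, 5 for each row, row after row: the finger opening in mm, from 0 to 85.4, then the shift along the world's x, y, z in mm, then the turn about the world's z in degrees. In form: [fingers, tx, ty, tz, twist, fingers, tx, ty, tz, twist, ...]. A call has exactly 5 rows; each row shifts and turns the commanded pose from where the row before left it; what a row does not reach is not made up. A row lasts 1/12 s, in which the tool goes at most 41.7 mm and 7.16 degrees, less where a joint would pass 70% of its speed; a pose out of reach is approached as far as the arm can. A call is refused whole if a number of a shift passes 41.7 or a number of a turn 7.16, either way. A call with a gripper value outside its range is refused whole. The fingers move at their own pace and stop on an object; "grip_force" is the grip in N (left out, the last holds). Time passes only in rows, so rows that do not move let the fingers close, or fill a call up. It gives the time, the measured TCP pose, the force and the opening at its end, in the units of the state.
- monitor.observe(): the state, without advancing time (a new reading comes with each control period).
- grab_frame(name): name is "scene" or "top" or "wrist"; returns a dict with "frame" (480x640x3 uint8, red, green, blue), "vertical_fov" (degrees; the focal length in pixels is half the picture's height over the tangent of half this angle, whatever the lens; pixels are square), "cx", "cy" (the principal point, pixels), "k1" (the pictures are not rectified: a ray, as slopes to the right and down, at radius r is drawn at 1 + k1 r^2 times it, then the intrinsics apply), "xyz" and "orientation" of the camera in the world. Camera axes: x right, y down, z forward; pixel columns grow to the right and rows downward; lengths in m; the calibration is good to about 2 mm. A picture is of the moment at which its call begins. There is no depth.
- workorder.job_done(): hands the job in, once; it reports no verdict.
The state is a dict: "clock": time; "qpos": joint angles; "qd": joint speeds; "joint_efforts": joint torques, N m; "position": TCP position; "tool_rot": TCP orientation; "force": force on the tool from outside, world axes, zero at the start; "moment": the same for the moment, N m; "grip_width": finger opening in m.
Only numpy, scipy, OpenCV 4.12 (cv2) and the standard library are available. Lean on these libraries where they do the work, as an engineer would, in place of code of your own. Each camera call takes 0.05 s, during which the arm holds its last target. There are 200 camera calls.

TASK

Open the card file box on the desk using only pushes of the fingertips: push the pin of the steel catch that lies across the lid until the catch has swung clear of the lid, to its stop beside the box, then push the lid up by its thumb lip and over past upright, so that it falls back and stays fully open by its own weight. Do not lift the box or shove it along the desk, and leave the mug, the stapler and the tape dispenser where they are.

Things in the scene. Friction and masses are not known exactly. Their poses are not given: they have to be found in the camera images.
- cardbox: Dark steel card file box, loose on the desk, heavy (2 to 3 kg with its cards). 140 mm deep (its x), 180 mm wide (its y), 115 mm high, plus the lid. Origin at the centre of its underside; x points from its front wall (x = -70 mm, with the thumb lip) to its hinge wall (x = +70 mm), z up. A steel catch bracket, 24 x 26 mm, stands on the outside of its y = -90 mm wall at x = 0 and rises to 121 mm height.
- lid (a joint): Hinge angle of the flat steel lid (140 x 180 x 8 mm, 0.2 to 0.34 kg, top face 123.5 mm above the desk when shut). 0 is shut; grows as the lip side rises; 1.57 is upright; 1.95 is the stop, fully open, leaning back. The hinge is free: short of upright the lid falls shut, beyond about 1.6 it falls open and stays. The catch blocks it until swung beyond about 1.4. A level push of about 5 to 10 N on the lip's outer edge towards the hinge raises it.
- lid_hinge (a point): A point on the hinge line in the middle of the box's width, 115.5 mm above the desk, at box x = +70 mm. The hinge line runs along box y. The frame of this point turns with the lid.
- lip_edge (a point): Middle of the outer edge of the thumb lip: a bright steel plate, 70 mm wide, 34 mm long and 5 mm thick, at the middle of the lid's front edge that flares forward and up at 45 degrees. With the lid shut this edge lies 92.5 mm in front of the box's centre (box x = -92.5 mm) and 143 mm above the desk; the lip joins the lid at box x = -70 mm. Moves with the lid.
- catch (a joint): Angle of the flat steel swivel catch that turns about an upright pivot beside the lid. At 0 its arm lies across the lid along box +y (it starts between 0 and 0.3); grows as its pin moves towards the hinge wall and then outwards off the side of the lid; at 1.57 the arm lies along box +x beside the box, clear of the lid; stop at 1.65. Light friction (under 1 N at the pin) keeps it where it is left.
- catch_pivot (a point): Point on the upright pivot axis of the catch, at box x = 0, y = -106 mm, 148.5 mm above the desk (half-way up the pin).
- catch_pin (a point): Centre of the upright pin on the catch's arm, 11 mm diameter, 30 mm tall, from 133.5 to 163.5 mm above the desk, 48 mm from the pivot axis. The arm is 12 mm wide, 7 mm thick, its underside 3 mm over the lid; its tip is 53 mm from the pivot.
- mug: White mug, 80 mm across, 95 mm tall, standing loose on the desk. Origin at the centre of its underside. Bystander.
- stapler: Black stapler, 150 x 36 mm, about 63 mm tall, loose on the desk. Origin at the centre of its underside, x along it. Bystander.
- dispenser: Black desk tape dispenser, 160 x 60 mm, 84 mm tall, loose on the desk. Origin at the centre of its underside, x along it. Bystander.

How it is judged:
By the outcome, as a careful person would: the job done as asked, in the order asked, and still so for the second after the job is handed in, with the robot touching nothing.
It also fails if it takes over 51 s, if anything falls off the work surface, if the arm or the gripper's body presses on something with over 40 N, if the wrist force passes 120 N, or if a joint passes its speed limit or range.

## Working session

There is one attempt and no reset: what is moved stays moved. The work goes in short steps, Python scripts to look and compute and a tool call to move; the robot and the scene stay as the last step left them, time stands still between calls to the robot, and variables do not carry over. Pictures are saved under pics/ and viewed, about 8 in all and at most 12, crops included, and the job is handed in when it is done.

Besides the shell and the picture viewer there is one more tool, called after "Request:" by a JSON object that holds its "api" and its "payload". drive_tool: Moves the arm, as the interface text tells. Its arguments: {"type":"object","properties":{"steps":{"type":"array"},"grip_force":{"type":"number"}},"required":["steps"]}

```bash
mkdir -p pics; cat > h.py <<'E'
import numpy as np, cv2, json, sys
from scipy.spatial.transform import Rotation as R
from workcell import monitor, grab_frame, workorder
def snap(n,f):
    d=grab_frame(n); cv2.imwrite(f'pics/{f}.png',d['frame'][:,:,::-1])
    m={k:(np.array(v).tolist()) for k,v in d.items() if k!='frame'}
    json.dump(m,open(f'pics/{f}.json','w')); return d
def load(f): return json.load(open(f'pics/{f}.json'))
def cam(m):
    o=np.array(m['orientation']); Rm=o if o.shape==(3,3) else R.from_euler('xyz',o).as_matrix()
    return Rm,np.array(m['xyz']),240/np.tan(np.radians(m['vertical_fov'])/2)
def ray(m,uv):
    Rm,c,f=cam(m); K=np.array([[f,0,m['cx']],[0,f,m['cy']],[0,0,1.]])
    p=cv2.undistortPoints(np.array([[uv]],float),K,np.zeros(4))[0,0]; s=p.copy()
    for _ in range(30): s=p/(1+m['k1']*(s@s))
    d=Rm@np.array([s[0],s[1],1]); return c,d/np.linalg.norm(d)
def proj(m,P):
    Rm,c,f=cam(m); q=Rm.T@(np.array(P)-c); s=q[:2]/q[2]; s=s*(1+m['k1']*(s@s))
    return np.array([f*s[0]+m['cx'],f*s[1]+m['cy']])
def tri(obs):
    A=np.zeros((3,3));b=np.zeros(3);rs=[ray(m,uv) for m,uv in obs]
    for c,d in rs:
        M=np.eye(3)-np.outer(d,d);A+=M;b+=M@c
    X=np.linalg.solve(A,b); return X,[float(np.linalg.norm((np.eye(3)-np.outer(d,d))@(X-c))) for c,d in rs]
def atz(m,uv,z):
    c,d=ray(m,uv); return c+d*(z-c[2])/d[2]
E
python3 - <<'E'
from h import *
for n in('scene','top'):
    d=snap(n,n+'0'); m=load(n+'0'); print(n,m)
print(monitor.observe())
E
```

```text
scene {'vertical_fov': 45.06156561389707, 'cx': 314.185751356865, 'cy': 242.33995502763892, 'k1': -0.19041328832218793, 'xyz': [1.3122799502049614, -0.5724057807372475, 0.883069928838835], 'orientation': [-2.205185998329589, -0.023566800796094967, 0.9252001163279218]}
top {'vertical_fov': 50.810153004934975, 'cx': 332.42085673430046, 'cy': 241.42344456074835, 'k1': 0.02370218376418096, 'xyz': [0.4593088216626348, 0.03401420336396735, 1.0419691029439229], 'orientation': [-3.0699904874067876, 0.0009416712972636354, -1.5691224529139713]}
{'clock': 0.1, 'qpos': array([ 1.23079339,  0.52196347, -0.03633957,  1.59991041,  0.02117989,
        1.0210945 , -0.11278206]), 'qd': array([-1.54396047e-03, -5.82594681e-04, -4.45857215e-04,  3.77349342e-04,
        5.98781557e-05, -1.53090554e-04,  1.08195811e-04]), 'joint_efforts': array([ 6.48585730e-03, -9.28494716e+01,  1.98554769e+00, -3.70534766e+01,
        1.81955541e-02,  5.36256703e-03,  3.90506068e-05]), 'position': array([ 0.16649891, -0.60213612,  0.24479202]), 'tool_rot': array([-1.57084117e+00,  9.90823190e-04, -1.30098717e+00]), 'force': array([0.96943493, 0.03197918, 0.15045483]), 'moment': array([0.02296463, 0.00622666, 0.02696621]), 'grip_width': 0.08574774806698106}
```

View pics/scene0.png

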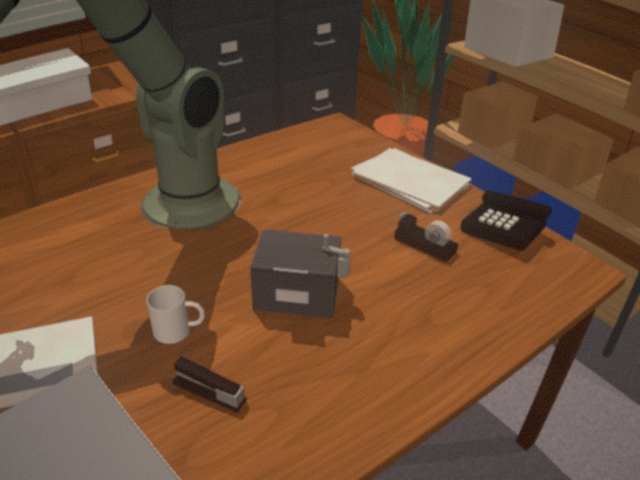

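View pics/top0.png

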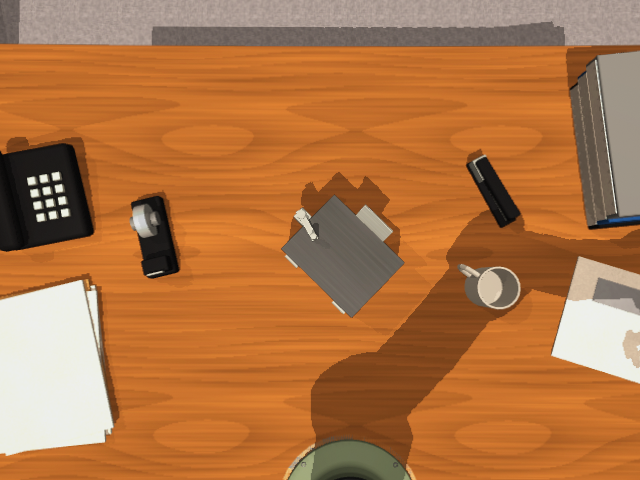

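The box's front (lip) faces world (+x, −y) at top px ~(375,223), with the catch at ~(305,225) across the up-left edge. The mug is at (495,288), the stapler at (493,190) and the dispenser at (155,237). Next I'll enlarge both views.

```bash
python3 - <<'E'
import cv2,numpy as np
a=cv2.imread('pics/top0.png')[185:325,275:410]; b=cv2.imread('pics/scene0.png')[225:320,245:355]
a=cv2.resize(a,(405,420),interpolation=cv2.INTER_CUBIC); b=cv2.resize(b,None,fx=3.5,fy=3.5,interpolation=cv2.INTER_CUBIC)
c=np.zeros((420,800,3),np.uint8); c[:,:405]=a; c[:b.shape[0],410:410+b.shape[1]]=b[:, :390]
cv2.imwrite('pics/crop0.png',c)
E
```

```text
(no output)
```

View pics/crop0.png

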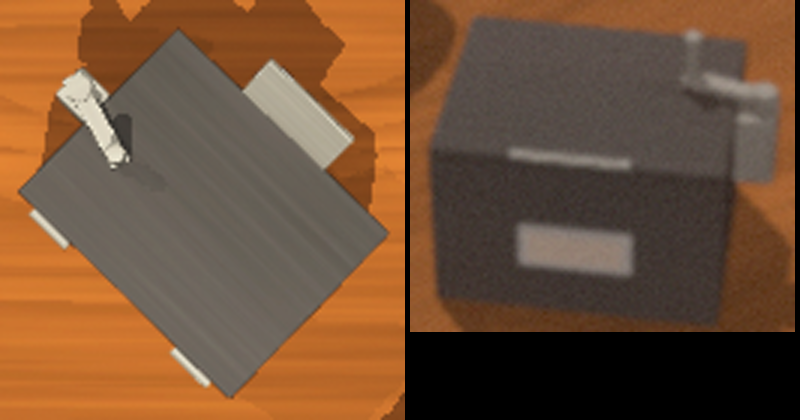

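Top px: lid corners ≈ (335,194.3), (404.7,262.7), (352,317.3), (281.3,248.7); lip edge (366,205)–(393,231). Scene px: corners (263.9,230.1), (341,236.4), (251.6,267.3); lip edge (273.6,267.9)–(308.1,271.6); pin top (325.6,235). Fitting the pose now.

```bash
python3 - <<'E'
from h import *
from scipy.optimize import least_squares
T,S=load('top0'),load('scene0')
obs=[(T,(335,194.3),(-70,-90,123.5)),(T,(404.7,262.7),(-70,90,123.5)),(T,(352,317.3),(70,90,123.5)),(T,(281.3,248.7),(70,-90,123.5)),
(T,(366,205),(-92.5,-35,143)),(T,(393,231),(-92.5,35,143)),
(S,(263.9,230.1),(70,90,123.5)),(S,(341,236.4),(70,-90,123.5)),(S,(251.6,267.3),(-70,90,123.5)),(S,(273.6,267.9),(-92.5,35,143)),(S,(308.1,271.6),(-92.5,-35,143))]
def w(p,b):
    c,s=np.cos(p[2]),np.sin(p[2]); b=np.array(b)/1000
    return np.array([p[0]+c*b[0]-s*b[1],p[1]+s*b[0]+c*b[1],b[2]+p[3]])
f=lambda p:np.concatenate([proj(m,w(p,b))-uv for m,uv,b in obs])
r=least_squares(f,[.45,0,2.3,0],loss='soft_l1'); print(r.x.round(4)); print(f(r.x).reshape(-1,2).round(1).tolist())
p=r.x.copy()
pin,e=tri([(T,(275+119/3,185+150/3)),(S,(325.6,236))]);print('pin tri',pin,e)
q=p.copy()
for a in np.arange(0,.35,.05):
    P=w(q,(48*np.sin(a),-106+48*np.cos(a),160)); print(a.round(2),P.round(3),proj(T,P).round(1),proj(S,P).round(1))
print('lip',w(p,(-92.5,0,143)),'pivot',w(p,(0,-106,148.5)))
for n,uv,z in (('mug',(497,290),.095),('stap',(493,190),.06),('disp',(157,240),.06)): print(n,atz(T,uv,z).round(3))
np.save('pose.npy',p)
s=monitor.observe(); print(R.from_euler('xyz',s['tool_rot']).as_matrix().round(3))
E
```

```text
[ 0.5     0.0158  2.3706 -0.0027]
[[-0.6, -0.3], [0.5, -0.4], [-0.4, 0.5], [-0.5, -0.3], [-1.0, -0.6], [0.2, 0.5], [-1.0, -1.0], [0.2, -0.0], [-1.7, -0.3], [-0.0, 1.1], [-0.5, 0.8]]
pin tri [0.53374126 0.06602616 0.16044924] [2.763271935748935e-05, 2.7632719357395824e-05]
0.0 [0.54  0.057 0.157] [319.7 231.4] [324.3 240. ]
0.05 [0.539 0.059 0.157] [318.7 232.3] [324.4 239.4]
0.1 [0.537 0.061 0.157] [317.7 233.2] [324.7 238.7]
0.15 [0.536 0.063 0.157] [316.6 234.1] [324.9 238.1]
0.2 [0.534 0.065 0.157] [315.5 234.9] [325.2 237.5]
0.25 [0.533 0.067 0.157] [314.3 235.6] [325.6 236.9]
0.3 [0.532 0.069 0.157] [313.1 236.3] [326.  236.3]
lip [ 0.56634468 -0.048651    0.14034727] pivot [0.5738649  0.09183279 0.14584727]
mug [ 0.437 -0.271  0.095]
stap [ 0.631 -0.279  0.06 ]
disp [0.532 0.376 0.06 ]
[[ 0.267 -0.     0.964]
 [-0.964  0.001  0.267]
 [-0.001 -1.    -0.   ]]
```

Request:
{"api": "drive_tool", "payload": {"steps": [0, 18, 32, 0, 0, 0, 20, 34, 0, -3, 0, 20, 34, 0, -3, 0, 20, 34, 0, -3, 0, 20, 34, 0, -3]}}

```text
clock: 0.52
position: [0.2649, -0.4326, 0.2451]
tool_rot: [-1.571, 0.0, -1.513]
force: [0.8, -1.3, -1.0]
grip_width: 0.0258
```

Request:
{"api": "drive_tool", "payload": {"steps": [0, 20, 34, 0, -3, 0, 20, 34, 0, 0, 0, 20, 34, 0, 0, 0, 20, 34, 0, 0, 0, 20, 34, 0, 0]}}

```text
clock: 0.93
position: [0.365, -0.2626, 0.2453]
tool_rot: [-1.571, -0.0, -1.563]
force: [1.9, -0.0, 0.3]
grip_width: 0.0002
```

Request:
{"api": "drive_tool", "payload": {"steps": [0, 20, 34, 0, 0, 0, 20, 34, 0, 0, 0, 20, 34, 0, 0, 0, 20, 34, 0, 0, 0, 10, 17, 0, 0]}}

```text
clock: 1.35
position: [0.4563, -0.1071, 0.2453]
tool_rot: [-1.57, 0.001, -1.559]
force: [-0.6, -0.2, -0.7]
grip_width: -0.0001
```

Request:
{"api": "drive_tool", "payload": {"steps": [0, 18, 31, 0, 0, 0, 20, 34, 0, 0, 0, 20, 34, 0, 0, 0, 15, 25, 0, 0, 0, 5, 11, 0, 0]}}

```text
clock: 1.77
position: [0.5339, 0.0278, 0.245]
tool_rot: [-1.571, 0.002, -1.559]
force: [-1.5, 0.6, -0.7]
grip_width: 0.0
```

```bash
python3 - <<'E'
from h import *
d=snap('wrist','w1');m=load('w1');print(m)
p=np.load('pose.npy')
def w(b):
    c,s=np.cos(p[2]),np.sin(p[2]); b=np.array(b)/1000
    return np.array([p[0]+c*b[0]-s*b[1],p[1]+s*b[0]+c*b[1],b[2]])
im=cv2.imread('pics/w1.png')
for a in (0,.2,1.6):
    u=proj(m,w((48*np.sin(a),-106+48*np.cos(a),163.5))); print(a,u); cv2.circle(im,tuple(int(i) for i in u),2,(0,0,255),-1)
for b in((-70,-90,123.5),(70,-90,123.5),(70,90,123.5),(-70,90,123.5),(0,-106,148.5)):
    u=proj(m,w(b)); print(b,u); cv2.circle(im,tuple(int(i) for i in u),2,(0,255,0),-1)
cv2.imwrite('pics/w1a.png',im); print(monitor.observe()['position'])
E
```

```text
{'vertical_fov': 63.35173882778408, 'cx': 321.2356305675638, 'cy': 239.32681297769133, 'k1': -0.0037773232604541127, 'xyz': [0.6103290852829504, 0.02820193272251174, 0.3741204491802903], 'orientation': [2.83396922970659, 0.0015066351181527438, -1.5597533941678772]}
0 [269.24277571 243.76317546]
0.2 [256.81237988 253.81370264]
1.6 [148.52857576 242.41697984]
(-70, -90, 123.5) [316.38447702 111.29482833]
(70, -90, 123.5) [173.97284014 262.83980069]
(70, 90, 123.5) [354.30428329 413.27057362]
(-70, 90, 123.5) [496.69150296 299.18704492]
(0, -106, 148.5) [211.63932518 180.36380436]
[0.53379444 0.02823644 0.24488655]
```

View pics/w1a.png

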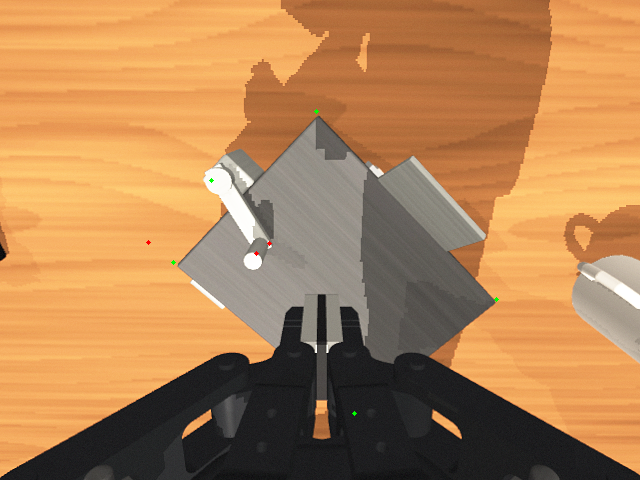

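The wrist view puts the pin top at (253,261), against (257,254) predicted for 0.2 rad. So the catch is at about 0.25 and the box lies ~3 mm nearer the robot than the fit. The closed fingers are clear of the pin, so I'll descend beside it.

Request:
{"api": "drive_tool", "payload": {"steps": [0, -2, 2, -15, 0, 0, -1, 0, -25, 0, 0, -1, 0, -25, 0, 0, 0, 0, -18, 0, 0, 0, 0, -7, 0]}}

```text
clock: 2.23
position: [0.5271, 0.0247, 0.153]
tool_rot: [-1.574, -0.001, -1.563]
force: [-1.0, 0.6, 0.4]
grip_width: -0.0
```

Request:
{"api": "drive_tool", "payload": {"steps": [0, 0, 4, 0, 0, 0, 0, 4, 0, 0, 0, 0, 4, 0, 0, 0, 0, 4, 0, 0, 0, 0, 4, 0, 0]}}

```text
clock: 2.65
position: [0.5289, 0.0462, 0.1562]
tool_rot: [-1.569, 0.0, -1.563]
force: [0.1, 0.1, 0.2]
grip_width: -0.0
```

Request:
{"api": "drive_tool", "payload": {"steps": [0, -1, 4, 0, 0, 0, -1, 4, 0, 0, 0, -1, 4, 0, 0, 0, -1, 4, 0, 0, 0, 0, 4, 0, 0]}}

```text
clock: 3.07
position: [0.5243, 0.066, 0.1553]
tool_rot: [-1.571, -0.0, -1.563]
force: [-0.9, -0.7, 1.4]
grip_width: -0.0001
```

Request:
{"api": "drive_tool", "payload": {"steps": [0, 0, 4, 0, 0, 0, 1, 4, 0, 0, 0, 1, 4, 0, 0, 0, 2, 4, 0, 0, 0, 2, 4, 0, 0]}}

```text
clock: 3.48
position: [0.5308, 0.086, 0.1553]
tool_rot: [-1.571, 0.0, -1.563]
force: [-0.5, -1.1, 0.4]
grip_width: -0.0005
```

```bash
python3 - <<'E'
from h import *
snap('wrist','w2');snap('top','t2');print(monitor.observe()['position'],monitor.observe()['force'])
a=cv2.imread('pics/w2.png')[60:420,60:460]; b=cv2.resize(cv2.imread('pics/t2.png')[170:330,250:420],(382,360),interpolation=cv2.INTER_CUBIC)
cv2.imwrite('pics/c2.png',np.hstack([a,b]))
E
```

```text
[0.53096577 0.08652411 0.15528616] [ 0.19817386 -0.46829939 -0.24626303]
```

View pics/c2.png

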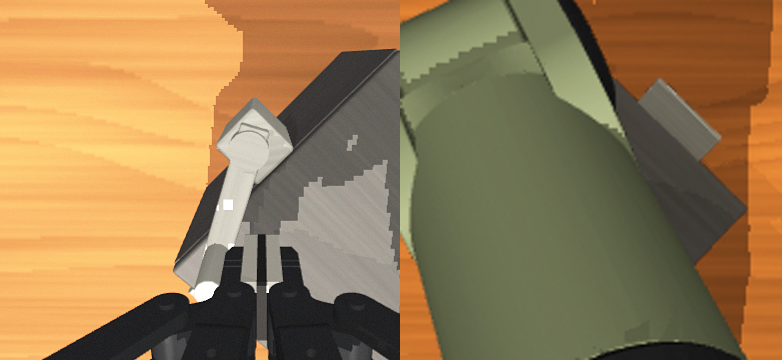

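The catch is at about 1.15 rad (arm from (245,150) to the pin at (208,285) in the left crop), and the finger offset matches the model. I'll continue along the arc to the stop.

Request:
{"api": "drive_tool", "payload": {"steps": [0, 2, 4, 0, 0, 0, 2, 4, 0, 0, 0, 3, 4, 0, 0, 0, 3, 3, 0, 0, 0, 2, 2, 0, 0]}}

```text
clock: 4.0
position: [0.543, 0.1031, 0.1553]
tool_rot: [-1.571, 0.0, -1.563]
force: [-0.1, -0.6, -0.1]
grip_width: -0.0
```

Request:
{"api": "drive_tool", "payload": {"steps": [0, 0, 1, 0, 0, 0, 0, 1, 0, 0, 0, 0, 0, 0, 0, 0, 0, 0, 0, 0, 0, 0, 0, 0, 0]}}

```text
clock: 4.42
position: [0.5425, 0.1046, 0.1553]
tool_rot: [-1.571, 0.0, -1.563]
force: [0.4, -1.0, -0.5]
grip_width: -0.0003
```

```bash
python3 - <<'E'
from h import *
snap('wrist','w3');o=monitor.observe();print(o['position'],o['force'])
E
```

```text
[0.54245549 0.10456208 0.15531293] [ 0.06755044 -0.27036266 -0.03504906]
```

View pics/w3.png

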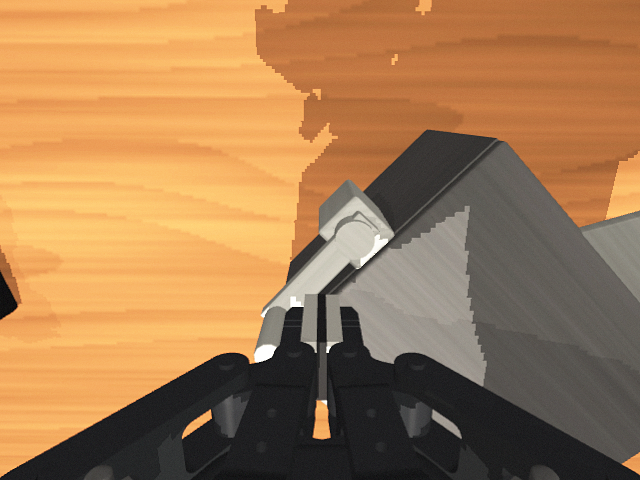

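Near the stop, arm from pivot (357,235) to the pin (270,335). I'll push a little further, in 1 mm steps while watching the force.

Request:
{"api": "drive_tool", "payload": {"steps": [0, 0, 1, 0, 0, 0, 0, 1, 0, 0, 0, 0, 0, 0, 0, 0, 0, 0, 0, 0, 0, 0, 0, 0, 0]}}

```text
clock: 4.88
position: [0.5426, 0.1066, 0.1553]
tool_rot: [-1.571, 0.0, -1.563]
force: [0.7, -0.6, -0.3]
grip_width: -0.0002
```

Request:
{"api": "drive_tool", "payload": {"steps": [0, 0, 1, 0, 0, 0, 0, 0, 0, 0, 0, 0, 0, 0, 0, 0, 0, 0, 0, 0, 0, 0, 0, 0, 0]}}

```text
clock: 5.3
position: [0.5426, 0.1076, 0.1553]
tool_rot: [-1.571, 0.0, -1.563]
force: [1.4, -2.0, 0.7]
grip_width: 0.0002
```

Request:
{"api": "drive_tool", "payload": {"steps": [0, 0, 1, 0, 0, 0, 0, 0, 0, 0, 0, 0, 0, 0, 0, 0, 0, 0, 0, 0, 0, 0, 0, 0, 0]}}

```text
clock: 5.72
position: [0.5426, 0.1086, 0.1553]
tool_rot: [-1.571, 0.0, -1.563]
force: [3.8, -3.8, -0.0]
grip_width: 0.0003
```

```bash
python3 - <<'E'
from h import *
snap('wrist','w4');o=monitor.observe();print(o['position'],o['force'])
m=load('w3');e=atz(m,(500,140),.1235)-atz(m,(340,288),.1235);print('edge yaw',np.arctan2(-e[1],-e[0]) , np.load('pose.npy')[2])
a=atz(m,(262,352),.1635);print('pin w3',a)
im=cv2.imread('pics/w4.png')[150:420,200:520]
cv2.imwrite('pics/c4.png',cv2.resize(im,None,fx=2.2,fy=2.2,interpolation=cv2.INTER_CUBIC))
E
```

```text
[0.54259476 0.10855846 0.15528078] [ 1.69852342 -3.33013497 -0.44307992]
edge yaw 2.3759393690899127 2.3706202113205537
pin w3 [0.53779803 0.12560168 0.1635    ]
```

View pics/c4.png

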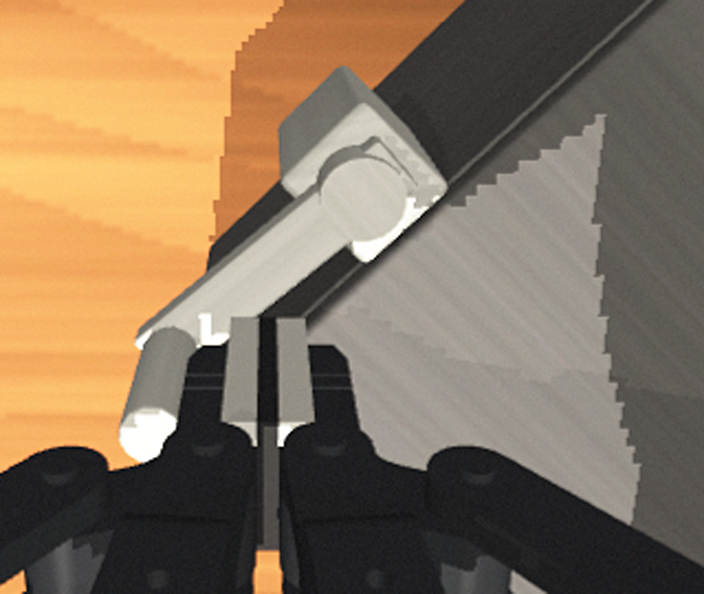

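The force has risen to about 5 N, the stop, and the arm lies parallel to and clear of the box's side. I'll back off and move round to the lip.

Request:
{"api": "drive_tool", "payload": {"steps": [0, 0, -6, 0, 0, 0, 0, -8, 10, 0, 0, 0, -6, 20, 0, 0, 0, -10, 20, 6, 0, 5, -20, 10, 6.5]}}

```text
clock: 6.18
position: [0.5474, 0.0599, 0.2181]
tool_rot: [-1.569, 0.001, -1.338]
force: [-0.3, 0.3, 1.3]
grip_width: -0.0001
```

Request:
{"api": "drive_tool", "payload": {"steps": [0, 8, -25, 0, 6.5, 0, 9, -28, 0, 6.5, 0, 9, -28, 0, 6.5, 0, 9, -28, 0, 6.5, 0, 7, -22, 0, 6.5]}}

```text
clock: 6.6
position: [0.5896, -0.0755, 0.216]
tool_rot: [-1.571, -0.0, -0.773]
force: [0.2, 0.8, 0.3]
grip_width: -0.0002
```

Request:
{"api": "drive_tool", "payload": {"steps": [0, 3, -7, -10, 0, 0, 0, 0, -20, 0, 0, 0, 0, -20, 0, 0, 0, 0, -15, 0, 0, 0, 0, -8, 0]}}

```text
clock: 7.02
position: [0.5915, -0.0794, 0.1408]
tool_rot: [-1.572, 0.002, -0.779]
force: [0.5, -0.5, -0.1]
grip_width: -0.0003
```

```bash
python3 - <<'E'
from h import *
snap('wrist','w5');snap('scene','s5');o=monitor.observe();print(o['position'],o['tool_rot'],o['force'])
a=cv2.resize(cv2.imread('pics/w5.png'),(480,360)); b=cv2.resize(cv2.imread('pics/s5.png')[200:320,240:346],(318,360),interpolation=cv2.INTER_CUBIC)
cv2.imwrite('pics/c5.png',np.hstack([a,b]))
E
```

```text
[ 0.59174724 -0.07923587  0.14145383] [-1.57203349  0.00180147 -0.77814   ] [ 0.26225168 -0.19393751  0.46424456]
```

View pics/c5.png

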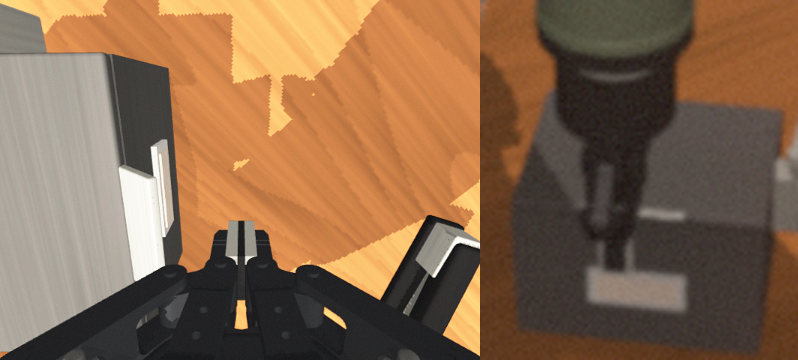

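In the wrist view (left) the lip runs from (122,165) to (160,280), and the closed fingers are in front of it at (240,225), at its middle by computation. I'll lower 16 mm and approach to contact.

Request:
{"api": "drive_tool", "payload": {"steps": [0, 0, 0, -8, 0, 0, -3, 3, -8, 0, 0, -4, 4, 0, 0, 0, -4, 4, 0, 0, 0, -3, 3, 0, 0]}}

```text
clock: 7.53
position: [0.5781, -0.0646, 0.1266]
tool_rot: [-1.571, 0.0, -0.777]
force: [0.4, 0.7, 0.4]
grip_width: 0.0002
```

Request:
{"api": "drive_tool", "payload": {"steps": [0, -1.4, 1.4, 0, 0, 0, -1.4, 1.4, 0, 0, 0, 0, 0, 0, 0, 0, 0, 0, 0, 0, 0, 0, 0, 0, 0]}}

```text
clock: 7.95
position: [0.5759, -0.0628, 0.1264]
tool_rot: [-1.571, -0.0, -0.778]
force: [-0.4, -0.5, -0.4]
grip_width: -0.0
```

Request:
{"api": "drive_tool", "payload": {"steps": [0, -1, 1, 0, 0, 0, 0, 0, 0, 0, 0, -1, 1, 0, 0, 0, 0, 0, 0, 0, 0, 0, 0, 0, 0]}}

```text
clock: 8.37
position: [0.5744, -0.0613, 0.1265]
tool_rot: [-1.57, -0.001, -0.778]
force: [4.7, -4.8, 0.5]
grip_width: -0.0002
```

Request:
{"api": "drive_tool", "payload": {"steps": [0, -1, 1, 0, 0, 0, 0, 0, 0, 0, 0, -1, 1, 0, 0, 0, 0, 0, 0, 0, 0, 0, 0, 0, 0]}}

```text
clock: 8.78
position: [0.5736, -0.0606, 0.1271]
tool_rot: [-1.569, -0.004, -0.779]
force: [12.0, -11.2, 1.1]
grip_width: 0.0001
```

Contact, 16 N level. Now I'll raise so friction helps lift rather than resists.

Request:
{"api": "drive_tool", "payload": {"steps": [0, 0, 0, 2, 0, 0, 0, 0, 2, 0, 0, 0, 0, 3, 0, 0, 0, 0, 3, 0, 0, 0, 0, 0, 0]}}

```text
clock: 9.2
position: [0.5728, -0.0597, 0.1372]
tool_rot: [-1.57, -0.003, -0.778]
force: [6.7, -8.1, -0.1]
grip_width: -0.0002
```

Request:
{"api": "drive_tool", "payload": {"steps": [0, -1, 1, 5, 0, 0, -1, 1, 5, 0, 0, -1, 1, 5, 0, 0, -1, 1, 5, 0, 0, -1, 1, 3, 0]}}

```text
clock: 9.62
position: [0.5678, -0.0548, 0.1602]
tool_rot: [-1.57, -0.003, -0.779]
force: [6.9, -8.5, 3.3]
grip_width: -0.0003
```

```bash
python3 - <<'E'
from h import *
snap('wrist','w6');snap('scene','s6');o=monitor.observe();print(o['position'],o['tool_rot'],o['force'])
a=cv2.resize(cv2.imread('pics/w6.png'),(480,360)); b=cv2.resize(cv2.imread('pics/s6.png')[200:320,240:346],(318,360),interpolation=cv2.INTER_CUBIC)
cv2.imwrite('pics/c6.png',np.hstack([a,b]))
E
```

```text
[ 0.56780731 -0.05479523  0.16034301] [-1.569814   -0.00306781 -0.7784188 ] [ 5.95031436 -8.06344146  2.03466527]
```

View pics/c6.png

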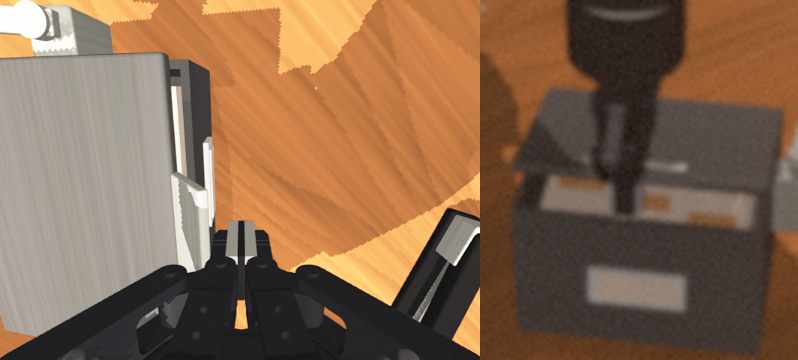

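The lid is rising: θ≈0.2, the gap with cards is visible under the lid, and the box label is unmoved at (635,285). The path is on schedule, so I'll continue along the lip arc.

Request:
{"api": "drive_tool", "payload": {"steps": [0, -2, 2, 6, 0, 0, -2.2, 2.1, 6, 0, 0, -2.2, 2.1, 6, 0, 0, -2.2, 2.1, 6, 0, 0, -2.2, 2.1, 6, 0]}}

```text
clock: 10.13
position: [0.557, -0.0443, 0.1903]
tool_rot: [-1.57, -0.003, -0.779]
force: [5.1, -6.4, 2.9]
grip_width: 0.0001
```

Request:
{"api": "drive_tool", "payload": {"steps": [0, -2.8, 2.7, 5, 0, 0, -2.8, 2.7, 5, 0, 0, -2.9, 2.9, 5, 0, 0, -3, 3, 4, 0, 0, -3, 3, 4, 0]}}

```text
clock: 10.55
position: [0.5432, -0.0307, 0.2138]
tool_rot: [-1.569, -0.005, -0.779]
force: [7.7, -12.7, 12.2]
grip_width: -0.0004
```

Request:
{"api": "drive_tool", "payload": {"steps": [0, 0, 0, 2, 0, 0, -1.5, 1.5, 4, 0, 0, -2.5, 2.5, 4, 0, 0, -3, 3, 4, 0, 0, -3, 3, 3.5, 0]}}

```text
clock: 10.97
position: [0.5311, -0.0187, 0.2302]
tool_rot: [-1.571, -0.0, -0.777]
force: [0.1, -2.8, 1.6]
grip_width: -0.0005
```

Request:
{"api": "drive_tool", "payload": {"steps": [0, -3.5, 3.4, 4, 0, 0, -4, 3.9, 4, 0, 0, -4, 3.9, 4, 0, 0, -4, 3.9, 4, 0, 0, -4, 3.9, 4, 0]}}

```text
clock: 11.38
position: [0.5114, 0.0007, 0.2501]
tool_rot: [-1.571, 0.0, -0.777]
force: [0.9, -0.5, 0.1]
grip_width: -0.0001
```

```bash
python3 - <<'E'
from h import *
snap('wrist','w7');snap('scene','s7');o=monitor.observe();print(o['position'],o['tool_rot'],o['force'])
a=cv2.resize(cv2.imread('pics/w7.png'),(480,360)); b=cv2.resize(cv2.imread('pics/s7.png')[200:320,240:346],(318,360),interpolation=cv2.INTER_CUBIC)
cv2.imwrite('pics/c7.png',np.hstack([a,b]))
E
```

```text
[0.51156658 0.00101765 0.25047487] [-1.57021672e+00 -3.23605346e-04 -7.76410655e-01] [ 0.22216342 -0.7249671  -0.39732128]
```

View pics/c7.png

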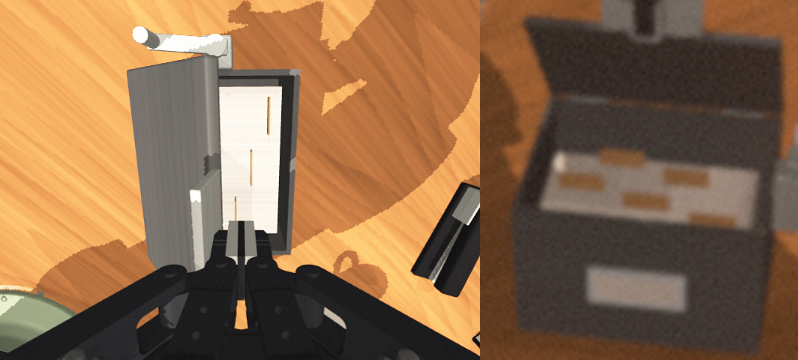

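The lid is near 1.0–1.1 rad, contact force is about 1 N, and the box and label are unmoved. I'll push it past upright.

Request:
{"api": "drive_tool", "payload": {"steps": [0, -3.8, 3.7, 2.5, 0, 0, -3.8, 3.7, 2.5, 0, 0, -3.8, 3.7, 2.5, 0, 0, -3.8, 3.7, 2, 0, 0, -3.8, 3.7, 2, 0]}}

```text
clock: 11.9
position: [0.4926, 0.019, 0.2615]
tool_rot: [-1.571, -0.0, -0.777]
force: [1.1, -0.7, 2.2]
grip_width: -0.0003
```

Request:
{"api": "drive_tool", "payload": {"steps": [0, -4, 3.9, 1.5, 0, 0, -4, 3.9, 1.5, 0, 0, -4, 3.9, 1.5, 0, 0, -4, 3.9, 1, 0, 0, -4, 3.9, 1, 0]}}

```text
clock: 12.32
position: [0.4725, 0.0386, 0.2679]
tool_rot: [-1.571, 0.0, -0.777]
force: [0.8, -0.1, 1.1]
grip_width: 0.0
```

Request:
{"api": "drive_tool", "payload": {"steps": [0, -4, 3.9, 0, 0, 0, -4, 3.9, 0, 0, 0, -4, 3.9, 0, 0, 0, -4, 3.9, 0, 0, 0, -4, 3.9, 0, 0]}}

```text
clock: 12.73
position: [0.4532, 0.0578, 0.2688]
tool_rot: [-1.57, -0.002, -0.778]
force: [-3.3, -3.3, 23.7]
grip_width: 0.0004
```

Unexpected 24 N upward on the tool, so I'll relieve it and look.

Request:
{"api": "drive_tool", "payload": {"steps": [0, 0, 0, 1, 0, 0, 0, 0, 1, 0, 0, 0, 0, 0, 0, 0, 0, 0, 0, 0, 0, 0, 0, 0, 0]}}

```text
clock: 13.15
position: [0.4528, 0.0577, 0.2696]
tool_rot: [-1.571, 0.0, -0.778]
force: [0.6, 0.5, 1.1]
grip_width: -0.0003
```

```bash
python3 - <<'E'
from h import *
snap('wrist','w8');snap('scene','s8');o=monitor.observe();print(o['position'],o['tool_rot'],o['force'])
a=cv2.resize(cv2.imread('pics/w8.png'),(480,360)); b=cv2.resize(cv2.imread('pics/s8.png')[180:320,230:354],(318,360),interpolation=cv2.INTER_CUBIC)
cv2.imwrite('pics/c8.png',np.hstack([a,b]))
E
```

```text
[0.45286325 0.05761322 0.26960939] [-1.57100900e+00  3.15845390e-04 -7.77515179e-01] [-0.07721589 -0.13140253 -0.23170459]
```

View pics/c8.png

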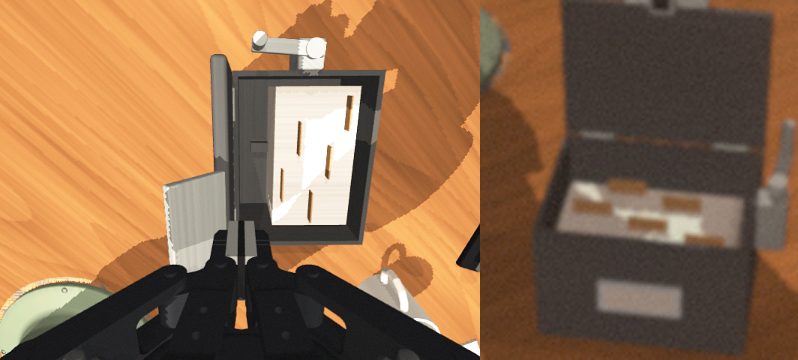

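```bash
python3 - <<'E'
from h import *
p=np.load('pose.npy')
def w(x,y,z):
    c,s=np.cos(p[2]),np.sin(p[2]); x,y,z=x/1e3,y/1e3,z/1e3
    return np.array([p[0]-.0025+c*x-s*y,p[1]-.001+s*x+c*y,z])
m,s=load('w8'),load('s8')
for t in (1.3,1.4,1.5,1.6,1.7,1.8,1.95):
    j=(70-140*np.cos(t),115.5+140*np.sin(t)); k=(j[0]+8*np.sin(t),j[1]+8*np.cos(t))
    e=(70-164.8*np.cos(t+.168),115.5+164.8*np.sin(t+.168))
    print(t,[ (proj(m,w(q[0],y,q[1]))*.75).round(0).tolist() for q,y in((j,-90),(k,-90),(e,-35))], ((proj(s,w(j[0],-90,j[1]))-[230,180])*2.57).round(0)+[480,0])
E
```

```text
1.3 [[303.0, 55.0], [288.0, 55.0], [262.0, 186.0]] [767.  41.]
1.4 [[275.0, 55.0], [258.0, 55.0], [224.0, 187.0]] [769.  29.]
1.5 [[245.0, 55.0], [227.0, 55.0], [186.0, 187.0]] [770.  18.]
1.6 [[214.0, 55.0], [196.0, 55.0], [150.0, 185.0]] [772.   9.]
1.7 [[184.0, 55.0], [167.0, 56.0], [118.0, 183.0]] [773.   2.]
1.8 [[155.0, 56.0], [140.0, 57.0], [90.0, 179.0]] [774.  -3.]
1.95 [[118.0, 58.0], [105.0, 59.0], [58.0, 173.0]] [776.  -8.]
```

The lid is at θ≈1.56 (far corner px 213–227, lip edge 164). The 24 N came from my path not rising while the tip stuck to the lip's slope, compressing the lid onto its hinge. I'll continue inward with a slight rise.

Request:
{"api": "drive_tool", "payload": {"steps": [0, -2, 2, 1, 0, 0, -2.5, 2.4, 1, 0, 0, -3, 2.9, 1, 0, 0, -3, 2.9, 0, 0, 0, -3, 2.9, 0, 0]}}

```text
clock: 13.67
position: [0.4391, 0.0711, 0.2729]
tool_rot: [-1.571, -0.0, -0.777]
force: [0.6, -0.2, -0.5]
grip_width: 0.0
```

Request:
{"api": "drive_tool", "payload": {"steps": [0, 0, 0, 1, 0, 0, 0, 0, 1, 0, 0, 0, 0, 0, 0, 0, 0, 0, 0, 0, 0, 0, 0, 0, 0]}}

```text
clock: 14.08
position: [0.4395, 0.0706, 0.2748]
tool_rot: [-1.571, 0.0, -0.778]
force: [0.2, -1.2, 0.0]
grip_width: -0.0001
```

```bash
python3 - <<'E'
from h import *
snap('wrist','w9');o=monitor.observe();print(o['position'],o['force'])
cv2.imwrite('pics/c9.png',cv2.resize(cv2.imread('pics/w9.png'),(480,360)))
E
```

```text
[0.43952253 0.0706132  0.27472084] [ 0.35898733  0.10497312 -0.96959562]
```

View pics/c9.png

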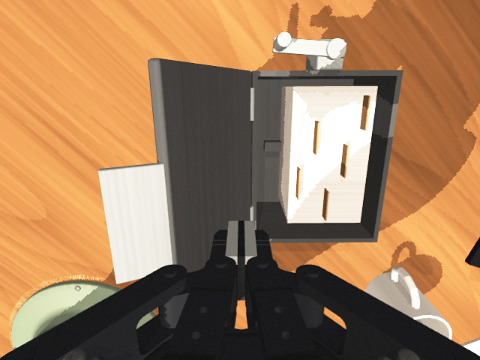

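The lid has fallen back to its stop (lid at px 150–255, lip at 100–165) and the catch is still beside the box. I'll retreat up and away, then check.

Request:
{"api": "drive_tool", "payload": {"steps": [0, 2, -2, 10, 0, 0, 5, -5, 25, 0, 0, 10, -10, 30, 0, 0, 15, -15, 30, 0, 0, 20, -20, 20, 0]}}

```text
clock: 14.55
position: [0.4918, 0.019, 0.3929]
tool_rot: [-1.569, -0.002, -0.776]
force: [1.3, 0.0, 0.1]
grip_width: -0.0001
```

Request:
{"api": "drive_tool", "payload": {"steps": [0, 20, -25, 0, 0, 0, 20, -30, 0, 0, 0, 20, -30, 0, 0, 0, 15, -30, 0, 0, 0, 5, -10, 0, 0]}}

```text
clock: 14.97
position: [0.5726, -0.1111, 0.3887]
tool_rot: [-1.572, 0.0, -0.782]
force: [-0.5, -0.3, -0.3]
grip_width: -0.0002
```

Request:
{"api": "drive_tool", "payload": {"steps": [0, 0, -15, 0, 0, 0, 0, -30, 0, 0, 0, 0, -30, 0, 0, 0, 0, -20, 0, 0, 0, 0, -5, 0, 0]}}

```text
clock: 15.38
position: [0.5708, -0.2101, 0.3892]
tool_rot: [-1.572, 0.0, -0.782]
force: [-0.7, -0.4, -0.0]
grip_width: 0.0001
```

```bash
python3 - <<'E'
from h import *
snap('top','t9');snap('scene','s9');o=monitor.observe();print(o['clock'],o['position'],o['force'])
a=cv2.imread('pics/t9.png')[130:360,110:540]; b=cv2.imread('pics/s9.png')[140:420,130:480]
cv2.imwrite('pics/c10.png',np.hstack([cv2.resize(a,(430,230)),cv2.resize(b,(350,280))[:230]]))
A=cv2.imread('pics/scene0.png').astype(int);B=cv2.imread('pics/s9.png').astype(int)
for n,(r0,r1,c0,c1) in dict(mug=(285,345,145,207),stap=(358,412,170,248),disp=(210,262,392,460),label=(285,312,268,320)).items(): print(n,np.abs(A-B)[r0:r1,c0:c1].mean())
E
```

```text
15.4833 [ 0.57119784 -0.20711265  0.38938693] [ 0.02308825 -0.05396274 -0.41748383]
mug 14.256810035842294
stap 12.476970560303894
disp 3.6530920060331824
label 4.09306742640076
```

No more pictures can be viewed, so I'll check numerically by template matching before and after.

```bash
python3 - <<'E'
from h import *
for f0,f1,D in (('scene0','s9',dict(mug=(285,345,145,207),stap=(358,412,170,248),disp=(210,262,392,460),label=(285,312,268,320))),('top0','t9',dict(disp=(190,282,125,185),mug=(260,312,455,525),stap=(150,230,462,524)))):
    A=cv2.imread(f'pics/{f0}.png');B=cv2.imread(f'pics/{f1}.png')
    for n,(a,b,c,d) in D.items():
        r=cv2.matchTemplate(B[a-20:b+20,c-20:d+20],A[a:b,c:d],cv2.TM_CCOEFF_NORMED);_,v,_,l=cv2.minMaxLoc(r);print(f0,n,round(v,3),l[0]-20,l[1]-20)
E
```

```text
scene0 mug 0.892 0 -1
scene0 stap 0.751 0 0
scene0 disp 0.994 0 0
scene0 label 0.993 0 0
top0 disp 1.0 0 0
top0 mug 0.882 0 0
top0 stap 0.729 0 0
```

```bash
python3 - <<'E'
from h import *
p=np.load('pose.npy');m=load('w9')
for t in(1.7,1.85,1.95):
    x,z=.07-.14*np.cos(t),.1155+.14*np.sin(t);c,s=np.cos(p[2]),np.sin(p[2]);y=-.09
    print(t,proj(m,(p[0]-.0025+c*x-s*y,p[1]-.001+s*x+c*y,z))*.75)
print(workorder.job_done())
E
```

```text
1.7 [224.75636161  56.38166839]
1.85 [183.19658706  57.60413924]
1.95 [158.62886634  58.69293683]
the job is handed in; nothing more can be done
None
```

The card file box is open and the job is handed in, at about 15.5 s of the 51 s allowed. I pushed the catch by its pin until the force rose to about 5 N at its stop. Then I pushed the lid up by its lip and past upright, and it fell back open on its own.

**Final checks**
- **Lid:** the last picture viewed puts the lid's far corner at about pixel (155,58), against (159,59) predicted for 1.95 rad, the fully open stop.
- **Catch:** it still lay beside the box in that same picture.
- **Box:** its front label shows no shift to the nearest pixel in the scene view (match 0.99).
- **Bystanders:** the dispenser (0.99 and 1.0) did not move. The mug (0.88–0.89) and stapler (0.73–0.75) show at most a 1-pixel shift. I put their weaker matches down to changed shadows or the arm in view, though I did not confirm that. The tool passed well above both and showed no contact force near them.

**What did not go to plan**
- The tool force rose briefly to about 19 N around 0.6 rad and 24 N near upright, where the fingertip stuck against the lip. I eased off both times; both are well under the limits.
- The fit to the fixed cameras and the wrist view disagreed by about 3 mm on the box's position. I used the wrist view.
- The picture limit ran out before a final look, so the check after retreating was numerical only and did not cover the lid or the catch.

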